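# Clip the ring gauge back into its snap hook

### The job

Put the ring gauge away: lift it out of the walnut block by its red handle, push its steel ring in through the sprung gate of the snap hook until the ring is inside and the gate has snapped shut behind it, and leave it hanging at rest from the hook's nose arm. The hook slides back on its stem an unknown way before the gate gives, so feel for the gate yielding and do not ram the ring hard against the hook. Leave the glass display cylinder, the dish and the ruby marble in the dish where they are.

Things in the scene. Friction and masses are not known exactly. Their poses are not given: they have to be found in the camera images.
- gauge_handle (a point): Centre of the ring gauge's red plastic handle (gauge loose, 130 g, mostly its steel ring). The handle is an upright block 12 thick (gauge x) by 26 wide (y) by 46 high (z) directly above the ring; grip it across the 12 mm. Gauge axes: z up as it stands in the block, x along the ring's bore.
- gauge_ring (a point): Centre of the gauge's steel ring, 54 mm below the handle's centre, same axes. The ring lies in the gauge's y-z plane: outside diameter 64, bore 48, 10 thick along x. A flat foot 40 wide ends 34 mm below the ring's centre. Both faces are alike (a half turn about z changes nothing).
- block_top (a point): Centre of the top face of the fixed walnut block, 52 mm above the shelf; block 70 (x) by 90 (y). The gauge stands with its foot in a slot along the block's y, 13 wide, 64 long, 22 deep.
- hook_nose (a point): Tip of the snap hook's nose, on the nose arm's centre line, 105 mm above the shelf; moves with the hook. Axes: x into the hook, away from the robot; y towards the gate's hinge; z up. The hook is a level U of 8 mm round steel bar, open at x = 0: nose arm along y = 0, back bar along x = 62, hinge arm along y = 58 (mm, centre lines), its two back corners cut by 14. Above it all is free, but for a post 147 mm or more behind, 19 mm higher.
- hook_back (a point): Middle of the hook's back bar, (62,29,0) mm from the nose, same axes. From it a round stem runs back into the stand's brass sleeve: the whole hook slides back along x with about 2 N of friction, no spring, until a collar meets the sleeve. How far it can still slide at the start (4 to 66 mm) varies and is not measured.
- gate_hinge (a point): Hinge of the brass gate, (0,58,0) mm from the nose, axes of the hook. The gate, a 7 mm bar 52 long, closes the mouth from here to beside the nose. A ring upright across the hook (bore along x), centre at y -14, z 0 from the nose, goes over the nose: one side stays outside, the other presses the gate and passes it when the ring's centre is 25 to 35 mm in. It would jam on the back at about 46 mm.
- gate (a joint): Angle of the sprung gate, rad: 0 shut, grows as it is pushed inwards, at most 1.1. Spring torque 0.16 N m at 0, growing by 0.2 N m per rad: about 4 N from the ring starts it, 5 to 8 N at the peak near 0.65 rad, where the ring slips past its end and the gate snaps back to 0.
- display_center (a point): Centre (half-way up) of the loose glass display cylinder with nickel base: 116 high, 74 across the base. Leave alone.
- dish: Loose white ceramic palette dish, 90 across, 16 high; origin at the centre of its underside. Leave alone.
- marble_center (a point): Centre of the ruby marble, 22 mm diameter, lying in the middle of the dish. Leave alone.
Things that resemble listed ones, but are neither listed nor needed, are in the scene too. Of the things that look like the part that bears gauge_handle, the middle-sized one is meant.

How it is judged:
By the outcome, as a careful person would: the job done as asked, in the order asked, and still so for the second after the job is handed in, with the robot touching nothing.
It also fails if it takes over 64 s, if anything falls off the work surface, if the arm or the gripper's body presses on something with over 40 N, if the wrist force passes 120 N, or if a joint passes its speed limit or range.

### The arm

A 6-joint arm with a two-finger parallel gripper is mounted at the origin on the work surface. World frame = base frame: x ahead of the robot, y to its left, z up, the work surface at z = 0. Lengths are in m, angles in rad, forces in N, time in s.
With the tool pointing down it reaches from about 0.35 to 0.725 m from the base axis. Payload 4.3 kg.
Tool frame: the origin (TCP) lies midway between the tips of the shut fingers; the grasp point (between the pads) lies 19 mm behind it; z points along the fingers, y is the direction in which the jaws open and shut (so a half turn about z gives the same grasp; the last joint's range is limited). The gripper opens to 85 mm and grips with 20 to 120 N. Pads are 22 mm wide; open, the fingers measure 114 mm over their backs; the gripper's body (76 mm by 85 mm) begins 54 mm behind the grasp point. The pads swing forward as they close: fully open they stand 13 mm farther back than shut.
Start: joints at [1.098, 0.377, 0.081, 1.274, 0, 1.46], TCP at [0.204, 0.538, 0.231] pointing down, gripper open.
Joint ranges: [-2.72, 2.72], [-0.84, 1.66], [-1.02, 1.22], [-1.77, 2.12], [-1.37, 1.28], [-3.14, 3.14]. Speed limits (rad/s): [2.57, 2.57, 3.14, 3.14, 3.14, 3.14].

### API

Orientations are given as a unit quaternion [w, x, y, z].
In Python, from rig import * gives the robot as it stands. The module is installed in compiled form; this text tells all that it offers.
- The arm moves only by the tool jog_arm, never from a script. Its argument "motion" is a list of rows, each a list of 7 numbers: the shift along the tool's x, y, z scaled (see below), then the turn, a rotation vector about the tool's x, y, z scaled (see below), then the closure, from -1 (fully open) to 1 (shut). A call has 1 to 20 rows; each row is the pose to reach, as a shift and turn from the pose measured when the call began, along the tool's axes at that moment; what a row does not reach only later rows make up. The controller multiplies each number of a shift by 30 cm and each number of a turn by 90 degrees. A row lasts 1/8 s, in which the tool goes at most 62.5 mm and 10.7 degrees, less where a joint would pass 70% of its speed; a pose out of reach is approached as far as the arm can. A call with a number of a shift or a turn outside -1 to 1 is refused whole. A call with a gripper value outside its range is refused whole. The fingers move at their own pace and stop on an object; the grip force is fixed at half the most. Time passes only in rows, so rows that repeat a pose let the fingers close. It gives the time, the measured TCP pose, the force and the opening at its end, in the units of the state.
- state(): the state, without advancing time (a new reading comes with each control period).
- get_image(name): name is "scene" or "top" or "wrist"; returns the picture (480x640x3 uint8, blue, green, red); there is no depth.
- calibration(name): a dict with "intrinsics" (3x3 intrinsics, pixels), "k1" (the pictures are not rectified: a ray, as slopes to the right and down, at radius r is drawn at 1 + k1 r^2 times it, then the intrinsics apply), "world_from_camera" (4x4, takes a point from camera to world coordinates). Camera axes: x right, y up, looking along -z (the intrinsics and any distortion apply to the point x, -y, -z); pixel columns grow to the right and rows downward; lengths in m; the calibration is good to about 2 mm. A picture is of the moment at which its call begins: read the wrist's pose just before it. calibration takes no time and is no camera call; for the wrist camera it gives the pose at the moment of the call.
- sign_off(): hands the job in, once; it reports no verdict.
The state is a dict: "time": time; "joint_positions": joint angles; "qd": joint speeds; "joint_efforts": joint torques, N m; "eef_pos": TCP position; "eef_rot": TCP orientation; "wrist_force": force on the tool from outside, world axes, zero at the start; "moment": the same for the moment, N m; "grip_width": finger opening in m.
Only numpy, scipy, OpenCV 4.12 (cv2) and the standard library are available. Lean on these libraries where they do the work, as an engineer would, in place of code of your own. Each camera call takes 0.05 s, during which the arm holds its last target.

## Working session

There is one attempt and no reset: what is moved stays moved. The work goes in short steps, Python scripts to look and compute and a tool call to move; the robot and the scene stay as the last step left them, time stands still between calls to the robot, and variables do not carry over. Pictures are saved under pics/ and viewed, and the job is handed in when it is done.

Besides the shell and the picture viewer there is one more tool, called as name(argument=value, ...), one argument or row to a line, values as JSON. jog_arm: Moves the arm, as the interface text tells. Shifts and turns lie within -1 to 1; 1 stands for 30 cm of shift or 90 degrees of turn. Its arguments: {"type":"object","properties":{"motion":{"type":"array","items":{"type":"array","items":{"type":"number"}}}},"required":["motion"]}

```bash
mkdir -p pics
python3 - <<'E'
from rig import *
import cv2
s=state();print(s)
for n in ["scene","top","wrist"]:
    c=calibration(n);print(n,c)
    cv2.imwrite(f"pics/{n}0.png",get_image(n))
E
```

```text
{'time': 0.0, 'joint_positions': array([ 1.09770869e+00,  3.78057691e-01,  7.96465571e-02,  1.27436996e+00,
       -1.22706631e-05,  1.46047492e+00]), 'qd': array([ 1.72612240e-03,  1.36031585e-03, -3.24459459e-04,  1.66245380e-05,
       -4.15078959e-04,  1.38183325e-03]), 'joint_efforts': array([ 2.87067218e-03, -4.63601017e+01,  2.69878954e+01,  2.05256831e-02,
        1.53713913e-04,  1.12422131e-05]), 'eef_pos': array([0.20376459, 0.53700744, 0.23037191]), 'eef_rot': array([-2.79518394e-04,  1.80390074e-01,  9.83594650e-01, -9.52223997e-04]), 'wrist_force': array([-0.25814867, -0.50411954,  0.46567589]), 'moment': array([ 0.0229362 , -0.00845891, -0.00608338]), 'grip_width': 0.0854841086439088}
scene {'intrinsics': array([[468.18063078,   0.        , 315.51251997],
       [  0.        , 468.18063078, 237.21181613],
       [  0.        ,   0.        ,   1.        ]]), 'k1': -0.04219275866122361, 'world_from_camera': array([[-0.0451429 , -0.59840707,  0.79991943,  1.18259853],
       [ 0.99892438, -0.03553044,  0.02979384,  0.02024008],
       [ 0.01059264,  0.800404  ,  0.5993673
[... 319 characters left out ...]
829,  0.97048744, -0.23905929,  0.35709204],
       [-0.9994946 , -0.03020333,  0.0099152 ,  0.02081336],
       [ 0.00240219,  0.23925276,  0.97095435,  0.94676175],
       [ 0.        ,  0.        ,  0.        ,  1.        ]])}
wrist {'intrinsics': array([[418.09886705,   0.        , 316.74182208],
       [  0.        , 418.09886705, 232.78141174],
       [  0.        ,   0.        ,   1.        ]]), 'k1': -0.09164309018536533, 'world_from_camera': array([[ 0.35549481, -0.89070552, -0.28331451,  0.13038585],
       [ 0.93467741,  0.33836288,  0.1090353 ,  0.56571668],
       [-0.00125522, -0.30356916,  0.95280858,  0.37300142],
       [ 0.        ,  0.        ,  0.        ,  1.        ]])}
```

View pics/scene0.png

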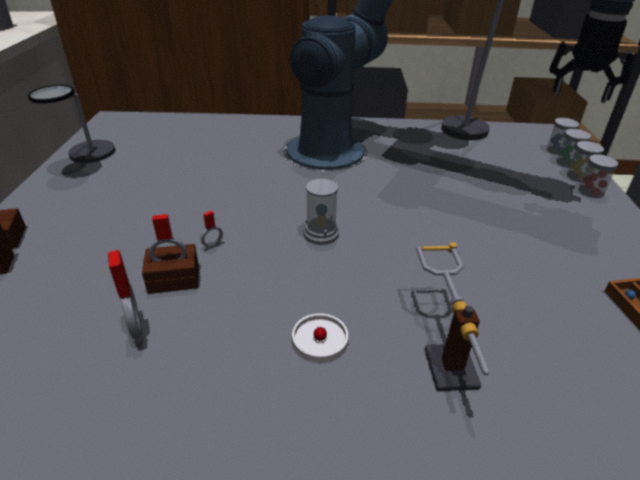

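View pics/top0.png

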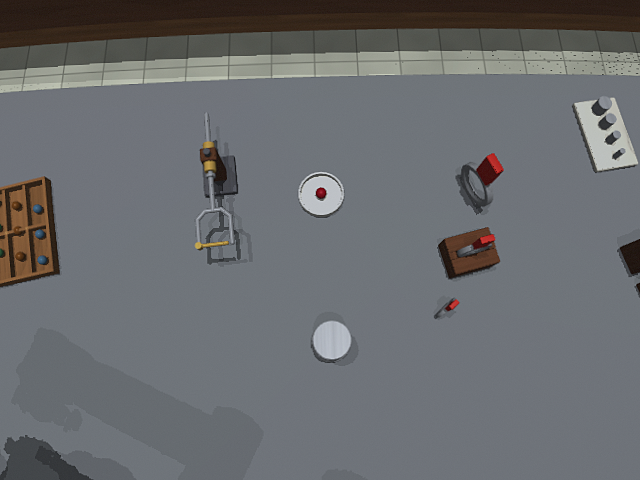

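View pics/wrist0.png

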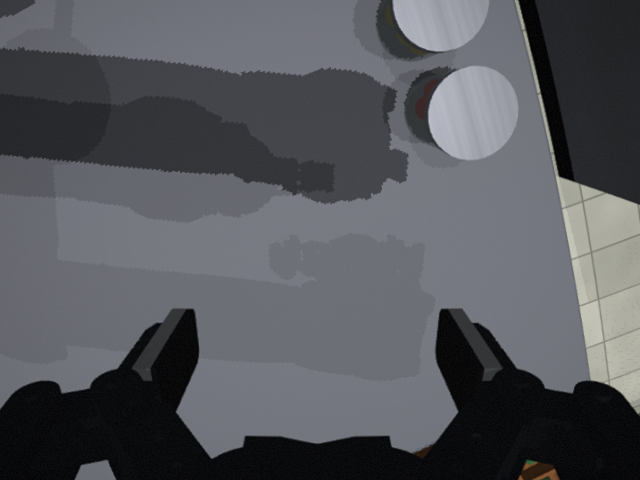

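Run:
```python
import cv2,numpy as np
t=cv2.imread("pics/top0.png");s=cv2.imread("pics/scene0.png")
a=cv2.resize(t[195:275,170:250],None,fx=5,fy=5,interpolation=cv2.INTER_CUBIC)
b=cv2.resize(t[215:295,425:505],None,fx=5,fy=5,interpolation=cv2.INTER_CUBIC)
cv2.imwrite("pics/a.png",np.hstack([a,b]))
a=cv2.resize(s[230:310,400:480],None,fx=5,fy=5,interpolation=cv2.INTER_CUBIC)
b=cv2.resize(s[210:290,130:210],None,fx=5,fy=5,interpolation=cv2.INTER_CUBIC)
cv2.imwrite("pics/b.png",np.hstack([a,b]))
```

```text
(no output)
```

View pics/a.png

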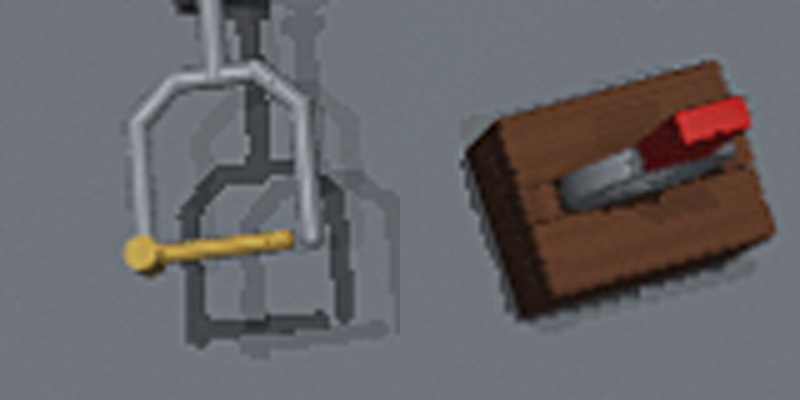

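View pics/b.png

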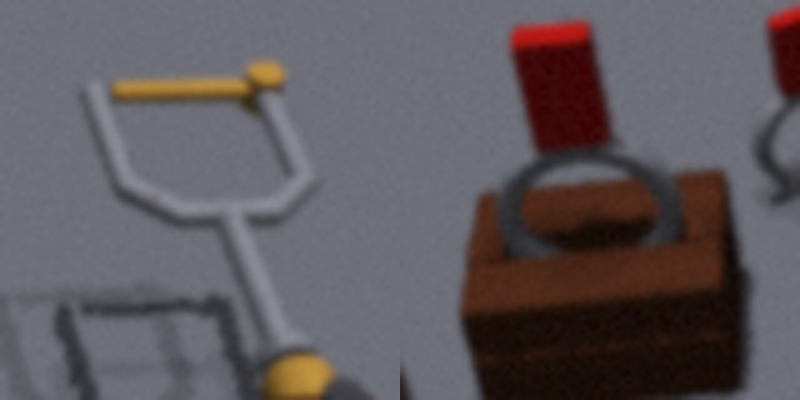

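```bash
cat > h.py <<'E'
from rig import *
import cv2,numpy as np
def ray(c,uv):
    p=cv2.undistortPoints(np.array([[uv]],float),c["intrinsics"],np.array([c["k1"],0,0,0]))[0,0]
    T=c["world_from_camera"];return T[:3,3],T[:3,:3]@np.array([p[0],-p[1],-1])
def onz(c,uv,z):
    o,d=ray(c,uv);return o+d*(z-o[2])/d[2]
def proj(c,P):
    T=c["world_from_camera"];q=T[:3,:3].T@(np.asarray(P,float)-T[:3,3]);x=q[0]/-q[2];y=-q[1]/-q[2]
    f=1+c["k1"]*(x*x+y*y);K=c["intrinsics"];return np.array([K[0,0]*x*f+K[0,2],K[1,1]*y*f+K[1,2]])
def tri(l):
    A=np.zeros((3,3));b=np.zeros(3)
    for c,uv in l:
        o,d=ray(c,uv);d/=np.linalg.norm(d);M=np.eye(3)-np.outer(d,d);A+=M;b+=M@o
    return np.linalg.solve(A,b)
E
python3 - <<'E'
from h import *
np.set_printoptions(precision=4,suppress=True)
t=calibration("top");s=calibration("scene")
A=lambda u,v:(170+u/5-.4,195+v/5-.4); B=lambda u,v:(425+(u-400)/5-.4,215+v/5-.4)
S=lambda u,v:(400+u/5-.4,230+v/5-.4); S2=lambda u,v:(130+(u-400)/5-.4,210+v/5-.4)
print("top z known")
for n,p in dict(nose=(312,240),hinge=(146,253),back=(213,75),cn=(305,105),cl=(138,122)).items(): print(n,onz(t,A(*p),.105))
for n,p in dict(nose=(93,88),hinge=(265,75),back=(232,212)).items(): print('scene',n,onz(s,S(*p),.105))
print("tri nose",tri([(t,A(312,240)),(s,S(93,88))]),"hinge",tri([(t,A(146,253)),(s,S(265,75))]),"back",tri([(t,A(213,75)),(s,S(232,212))]))
h=np.array([onz(t,B(*p),.141) for p in [(680,115),(742,97),(750,127),(688,143)]]);print(h,h.mean(0))
h=np.array([onz(s,S2(*p),.141) for p in [(512,30),(590,22),(593,40),(517,47)]]);print(h,h.mean(0))
b=np.array([onz(t,B(*p),.052) for p in [(498,118),(715,60),(773,235),(545,290)]]);print(b,b.mean(0))
E
```

```text
top z known
nose [0.5618 0.1705 0.105 ]
hinge [0.5589 0.2286 0.105 ]
back [0.6229 0.2065 0.105 ]
cn [0.6107 0.1736 0.105 ]
cl [0.6065 0.2328 0.105 ]
scene nose [0.5623 0.1685 0.105 ]
scene hinge [0.5517 0.2277 0.105 ]
scene back [0.6231 0.204  0.105 ]
tri nose [0.5617 0.1696 0.1047] hinge [0.5576 0.2266 0.1096] back [0.6227 0.2053 0.1048]
[[ 0.5486 -0.252   0.141 ]
 [ 0.5542 -0.274   0.141 ]
 [ 0.5438 -0.2756  0.141 ]
 [ 0.5389 -0.2537  0.141 ]] [ 0.5464 -0.2638  0.141 ]
[[ 0.5486 -0.2782  0.141 ]
 [ 0.5423 -0.2534  0.141 ]
 [ 0.5528 -0.2492  0.141 ]
 [ 0.5583 -0.2733  0.141 ]] [ 0.5505 -0.2636  0.141 ]
[[ 0.5708 -0.2131  0.052 ]
 [ 0.5906 -0.2978  0.052 ]
 [ 0.5231 -0.3124  0.052 ]
 [ 0.5056 -0.2248  0.052 ]] [ 0.5475 -0.262   0.052 ]
```

jog_arm(
  motion=[
    [-0.1,-0.1,0,0,0,0.06,-1],
    [-0.2,-0.2,0,0,0,0.12,-1],
    [-0.3,-0.3,0,0,0,0.18,-1],
    [-0.4,-0.4,0,0,0,0.24,-1],
    [-0.5,-0.5,0,0,0,0.3,-1],
    [-0.6,-0.6,0,0,0,0.36,-1],
    [-0.7,-0.7,0,0,0,0.42,-1],
    [-0.8,-0.8,0,0,0,0.48,-1],
    [-0.9,-0.9,0,0,0,0.54,-1],
    [-1,-1,0,0,0,0.6,-1],
    [-1,-1,0,0,0,0.6,-1],
  ],
)

```text
time: 1.52
eef_pos: [0.3786, 0.1483, 0.2308]
eef_rot: [0.0, 0.609, 0.793, -0.001]
wrist_force: [-0.7, 0.4, -0.4]
grip_width: 0.0855
```

```bash
cat >> h.py <<'E'
from scipy.spatial.transform import Rotation as Ro
def row(P,heading,s=None):
    "row numbers to TCP position P with tool y heading (deg), tool down"
    s=s or state();q=s["eef_rot"];R=Ro.from_quat([q[1],q[2],q[3],q[0]])
    a=np.radians(heading);y=np.array([np.cos(a),np.sin(a),0]);z=np.array([0,0,-1.]);x=np.cross(y,z)
    Rt=Ro.from_matrix(np.column_stack([x,y,z]))
    d=R.inv().apply(np.asarray(P)-s["eef_pos"])/.3
    r=(R.inv()*Rt).as_rotvec()/(np.pi/2)
    print("pos",s["eef_pos"].round(4),"head",np.degrees(np.arctan2(*R.as_matrix()[[1,0],1])).round(2),"F",s["wrist_force"].round(2),"w",round(s["grip_width"],4),"t",round(s["time"],2))
    print("row",np.r_[d,r].round(4))
    return d,r
E
python3 - <<'E'
from h import *
row([.54,-.263,.23],13)
E
```

```text
pos [0.3786 0.1483 0.2308] head 14.94 F [-0.67  0.4  -0.43] w 0.0855 t 1.52
row [-1.4633e+00  1.6650e-01  4.8000e-03 -7.0000e-04  1.0000e-03  2.1500e-02]
```

jog_arm(
  motion=[
    [-0.12,0.02,0,0,0,0,-1],
    [-0.25,0.04,0,0,0,0,-1],
    [-0.4,0.06,0,0,0,0,-1],
    [-0.55,0.08,0,0,0,0.01,-1],
    [-0.7,0.1,0,0,0,0.01,-1],
    [-0.85,0.12,0,0,0,0.02,-1],
    [-0.95,0.15,0,0,0,0.02,-1],
    [-1,0.16,0,0,0,0.02,-1],
    [-1,0.16,0,0,0,0.02,-1],
    [-1,0.16,0,0,0,0.02,-1],
  ],
)

```text
time: 2.78
eef_pos: [0.5017, -0.1278, 0.2312]
eef_rot: [-0.0, 0.621, 0.784, -0.001]
wrist_force: [-0.9, 0.4, -0.1]
grip_width: 0.0858
```

Run:
```python
from h import *
row([.548,-.263,.23],13)
np.savez("w1.npz",**calibration("wrist"))
cv2.imwrite("pics/w1.png",get_image("wrist"))
```

```text
pos [ 0.5017 -0.1278  0.2312] head 13.23 F [-0.87  0.35 -0.08] w 0.0858 t 2.77
row [-4.741e-01  4.720e-02  4.000e-03 -1.100e-03  3.000e-04  2.500e-03]
```

View pics/w1.png

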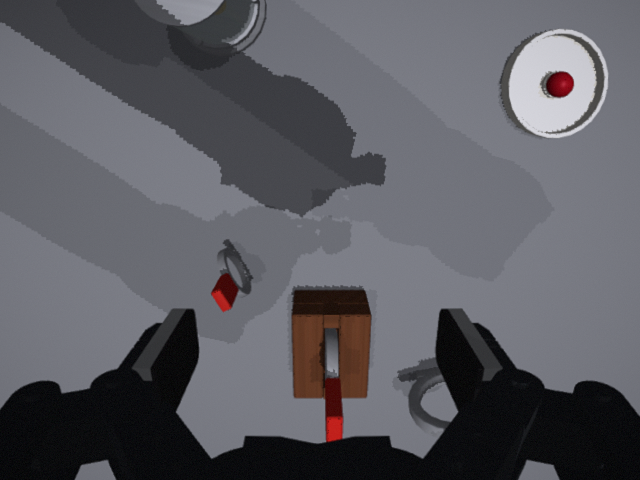

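Run:
```python
from h import *
np.set_printoptions(precision=4,suppress=True)
c=dict(np.load("w1.npz"));im=cv2.imread("pics/w1.png")
cv2.imwrite("pics/c.png",cv2.resize(im[280:460,270:450],None,fx=3.3,fy=3.3,interpolation=cv2.INTER_CUBIC))
hsv=cv2.cvtColor(im,cv2.COLOR_BGR2HSV)
m=((hsv[...,0]<8)|(hsv[...,0]>172))&(hsv[...,1]>200)&(hsv[...,2]>60)
for v in range(370,450,4):
    x=np.where(m[v,300:370])[0]+300
    if len(x):print(v,x.min(),x.max(),im[v,int(x.mean())])
t=calibration("top")
for p in [(478,205),(465,170),(487,190)]:print(onz(t,p,0.0))
for p in [(500,160),(490,185)]:print(onz(t,p,0.1))
b=np.array([onz(c,p,.052) for p in [(293,315.5),(370,314),(293,398),(370,397)]]);print(b,b.mean(0))
```

```text
382 325 339 [12 12 68]
386 326 339 [ 8  8 67]
390 326 339 [ 6 11 67]
394 325 340 [11 13 68]
398 326 340 [ 8  9 67]
402 326 340 [ 5  5 67]
406 326 340 [ 8 12 69]
410 326 340 [ 4  9 68]
414 327 341 [ 2  5 65]
418 326 341 [ 25  29 171]
422 327 341 [ 28  33 194]
426 327 341 [ 28  33 193]
430 327 341 [ 29  34 193]
434 327 341 [ 27  32 192]
438 327 341 [ 27  33 194]
[ 0.6495 -0.3018  0.    ]
[ 0.725  -0.2832  0.    ]
[ 0.6808 -0.324   0.    ]
[ 0.7045 -0.3192  0.1   ]
[ 0.6561 -0.2943  0.1   ]
[[ 0.5034 -0.229   0.052 ]
 [ 0.5679 -0.2124  0.052 ]
 [ 0.5217 -0.3151  0.052 ]
 [ 0.592  -0.2975  0.052 ]] [ 0.5462 -0.2635  0.052 ]
```

View pics/c.png

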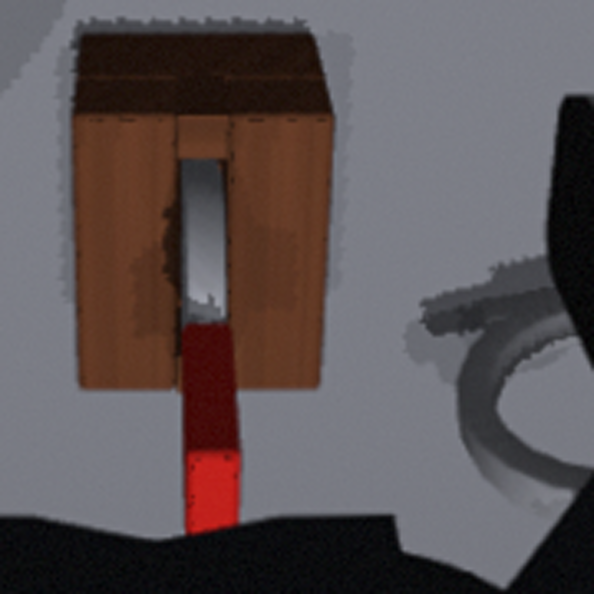

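Run:
```python
from h import *
np.set_printoptions(precision=4,suppress=True)
c=dict(np.load("w1.npz"))
a=onz(c,(334.2,417),.141);b=onz(c,(334.6,438),.141);d=b-a
print(a,b,np.degrees(np.arctan2(d[0],-d[1])))
g=np.radians(13.5);print("centre",a+.013*np.array([np.sin(g),-np.cos(g),0]))
row([.547,-.2635,.103],13.5)
```

```text
[ 0.5424 -0.2515  0.141 ] [ 0.5473 -0.2699  0.141 ] 14.962221387114262
centre [ 0.5454 -0.2641  0.141 ]
pos [ 0.5017 -0.1278  0.2313] head 13.23 F [-0.27  1.04 -0.75] w 0.0856 t 2.83
row [-0.4744  0.044   0.428  -0.0009  0.0005 -0.003 ]
```

jog_arm(
  motion=[
    [-0.1,0.01,0,0,0,0,0],
    [-0.22,0.02,0,0,0,-0.005,0],
    [-0.34,0.03,0,0,0,-0.008,0],
    [-0.44,0.04,0,0,0,-0.008,0],
    [-0.476,0.04,0,0,0,-0.008,0],
    [-0.476,0.04,0.05,0,0,-0.008,0],
    [-0.476,0.04,0.12,0,0,-0.008,0],
    [-0.476,0.04,0.18,0,0,-0.008,0],
    [-0.476,0.04,0.2,0,0,-0.008,0],
    [-0.476,0.04,0.2,0,0,-0.008,0],
  ],
)

```text
time: 4.08
eef_pos: [0.5454, -0.2629, 0.1709]
eef_rot: [-0.001, 0.616, 0.788, -0.001]
wrist_force: [0.2, 1.1, 0.3]
grip_width: 0.0428
```

Run:
```python
from h import *
row([.546,-.264,.103],14)
cv2.imwrite("pics/s2.png",cv2.resize(get_image("scene")[150:310,80:270],None,fx=3,fy=3))
t=get_image("top")
cv2.imwrite("pics/w2.png",get_image("wrist"))
```

```text
pos [ 0.5454 -0.2629  0.1709] head 14.01 F [0.19 1.07 0.29] w 0.0428 t 4.08
row [-4.000e-03  1.600e-03  2.263e-01 -1.600e-03 -2.000e-04  1.000e-04]
```

View pics/s2.png

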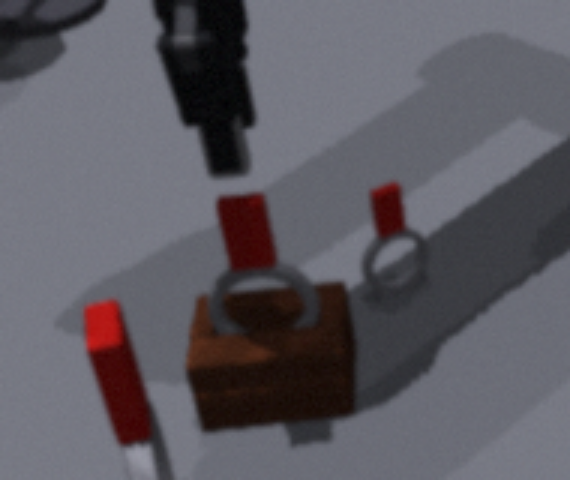

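View pics/w2.png

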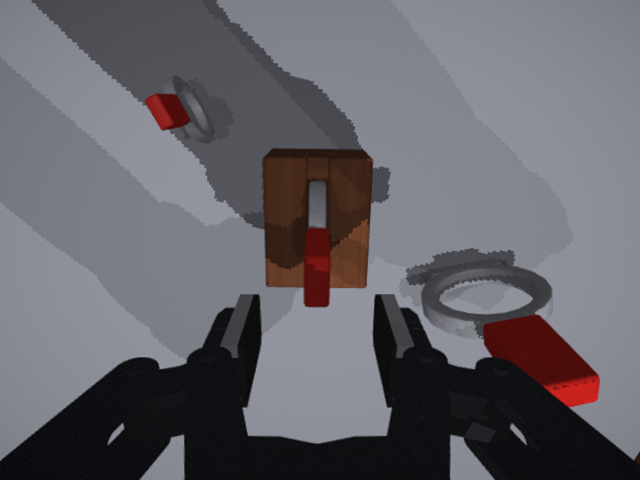

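jog_arm(
  motion=[
    [-0.004,0.002,0.05,0,0,0,0],
    [-0.004,0.002,0.11,0,0,0,0],
    [-0.004,0.002,0.17,0,0,0,0],
    [-0.004,0.002,0.21,0,0,0,0],
    [-0.004,0.002,0.225,0,0,0,0],
    [-0.004,0.002,0.225,0,0,0,0],
    [-0.004,0.002,0.225,0,0,0,0],
  ],
)

```text
time: 5.1
eef_pos: [0.5478, -0.2656, 0.1055]
eef_rot: [0.001, 0.616, 0.788, -0.001]
wrist_force: [0.4, 0.4, 1.2]
grip_width: 0.043
```

Run:
```python
from h import *
row([.546,-.264,.103],14)
cv2.imwrite("pics/w3.png",get_image("wrist"))
```

```text
pos [ 0.5478 -0.2656  0.1055] head 13.97 F [0.41 0.36 1.23] w 0.043 t 5.1
row [ 0.0066 -0.0047  0.0083  0.0003  0.0018 -0.0003]
```

View pics/w3.png

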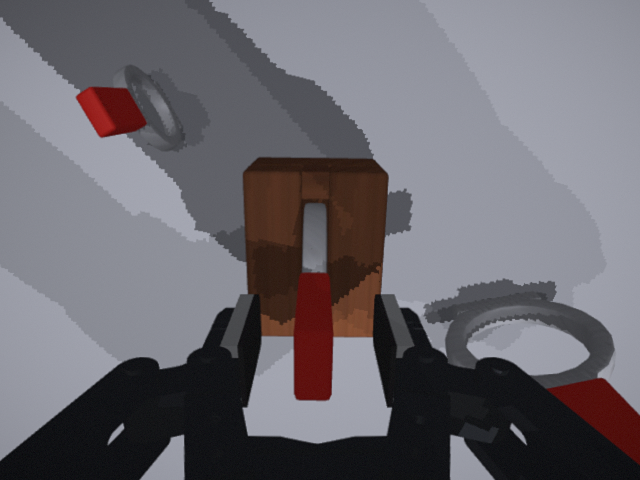

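jog_arm(
  motion=[
    [0.005,-0.005,0.008,0,0,0,0],
    [0.005,-0.005,0.008,0,0,0,0],
    [0.005,-0.005,0.008,0,0,0,0.3],
    [0.005,-0.005,0.008,0,0,0,0.6],
    [0.005,-0.005,0.008,0,0,0,1],
    [0.005,-0.005,0.008,0,0,0,1],
    [0.005,-0.005,0.008,0,0,0,1],
    [0.005,-0.005,0.008,0,0,0,1],
  ],
)

```text
time: 6.15
eef_pos: [0.5462, -0.2646, 0.1033]
eef_rot: [0.001, 0.616, 0.788, -0.001]
wrist_force: [0.2, 0.1, 1.9]
grip_width: 0.0113
```

Run:
```python
from h import *
row([.546,-.264,.23],14)
```

```text
pos [ 0.5462 -0.2646  0.1033] head 13.97 F [0.16 0.06 1.88] w 0.0113 t 6.15
row [ 8.000e-04  2.000e-04 -4.225e-01  5.000e-04  2.000e-03 -3.000e-04]
```

jog_arm(
  motion=[
    [0,0,-0.03,0,0,0,1],
    [0,0,-0.08,0,0,0,1],
    [0,0,-0.15,0,0,0,1],
    [0,0,-0.22,0,0,0,1],
    [0,0,-0.3,0,0,0,1],
    [0,0,-0.38,0,0,0,1],
    [0,0,-0.42,0,0,0,1],
    [0,0,-0.42,0,0,0,1],
  ],
)

```text
time: 7.15
eef_pos: [0.5466, -0.2646, 0.2305]
eef_rot: [0.003, 0.616, 0.788, -0.0]
wrist_force: [0.5, -0.0, -2.7]
grip_width: 0.0111
```

Run:
```python
from h import *
row([.48,0.14,.23],4)
cv2.imwrite("pics/w4.png",get_image("wrist"))
cv2.imwrite("pics/s4.png",get_image("scene"))
```

```text
pos [ 0.5466 -0.2646  0.2305] head 13.97 F [ 0.52 -0.02 -2.69] w 0.0111 t 7.15
row [ 1.3623  0.1102 -0.0046  0.0018  0.0029  0.1108]
```

View pics/s4.png

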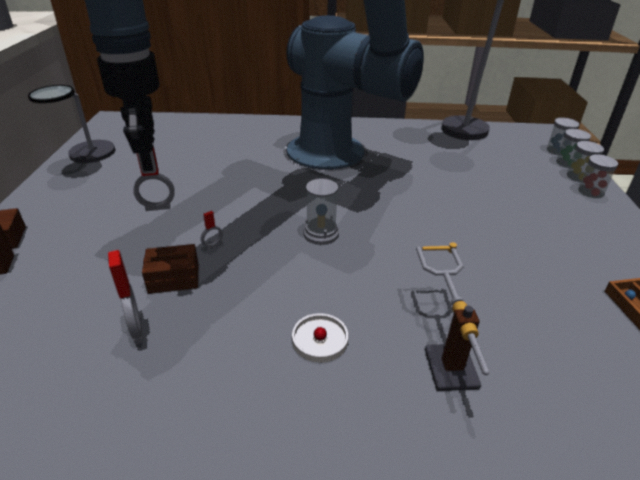

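View pics/w4.png

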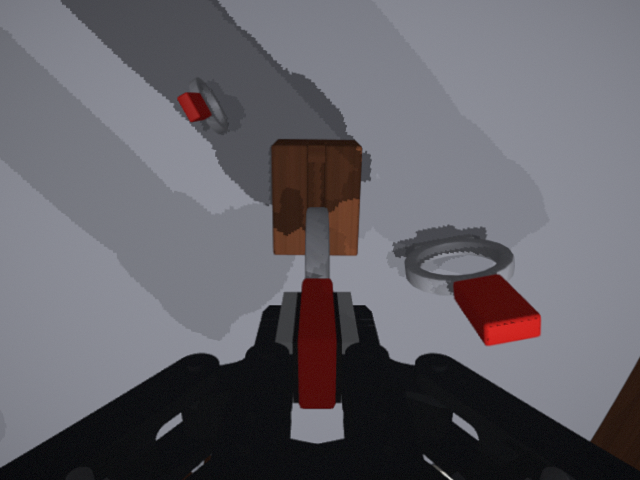

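jog_arm(
  motion=[
    [0.08,0,0,0,0,0.01,1],
    [0.18,0.01,0,0,0,0.02,1],
    [0.3,0.02,0,0,0,0.03,1],
    [0.42,0.03,0,0,0,0.04,1],
    [0.54,0.04,0,0,0,0.05,1],
    [0.66,0.05,0,0,0,0.06,1],
    [0.78,0.06,0,0,0,0.07,1],
    [0.9,0.07,0,0,0,0.08,1],
    [1,0.08,0,0,0,0.09,1],
    [1,0.08,0,0,0,0.11,1],
  ],
)

```text
time: 8.5
eef_pos: [0.4952, 0.0346, 0.2267]
eef_rot: [-0.0, 0.681, 0.732, -0.001]
wrist_force: [-0.4, -0.6, -1.7]
grip_width: 0.0115
```

Run:
```python
from h import *
row([.48,0.14,.23],4)
np.savez("w5.npz",**calibration("wrist"))
cv2.imwrite("pics/w5.png",get_image("wrist"))
```

```text
pos [0.4952 0.0346 0.2267] head 4.18 F [-0.4  -0.62 -1.66] w 0.0115 t 8.5
row [ 0.3541 -0.0248 -0.0115 -0.0013  0.0011  0.002 ]
```

View pics/w5.png

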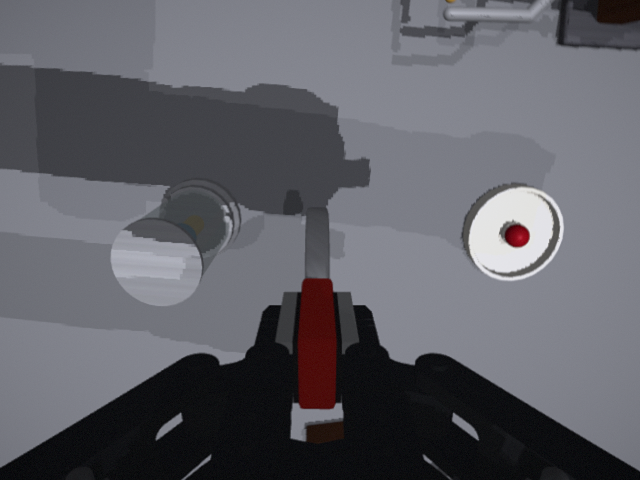

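jog_arm(
  motion=[
    [0.07,-0.01,0,0,0,0,1],
    [0.17,-0.01,0,0,0,0,1],
    [0.26,-0.02,0,0,0,0,1],
    [0.3,-0.025,0,0,0,0,1],
    [0.32,-0.025,0,0,0,0,1],
    [0.32,-0.025,0,0,0,0,1],
    [0.32,-0.025,0,0,0,0,1],
  ],
)

```text
time: 9.43
eef_pos: [0.4816, 0.128, 0.2266]
eef_rot: [0.001, 0.682, 0.731, -0.002]
wrist_force: [-0.6, -0.4, -1.3]
grip_width: 0.0113
```

Run:
```python
from h import *
row([.48,0.14,.23],4)
np.savez("w6.npz",**calibration("wrist"))
im=get_image("wrist")
cv2.imwrite("pics/w6.png",im)
cv2.imwrite("pics/w6c.png",cv2.resize(im[100:300,330:530],None,fx=3,fy=3,interpolation=cv2.INTER_CUBIC))
```

```text
pos [0.4816 0.128  0.2266] head 4.0 F [-0.63 -0.42 -1.27] w 0.0113 t 9.43
row [ 0.0402 -0.0026 -0.0113 -0.0009  0.0018  0.    ]
```

View pics/w6.png

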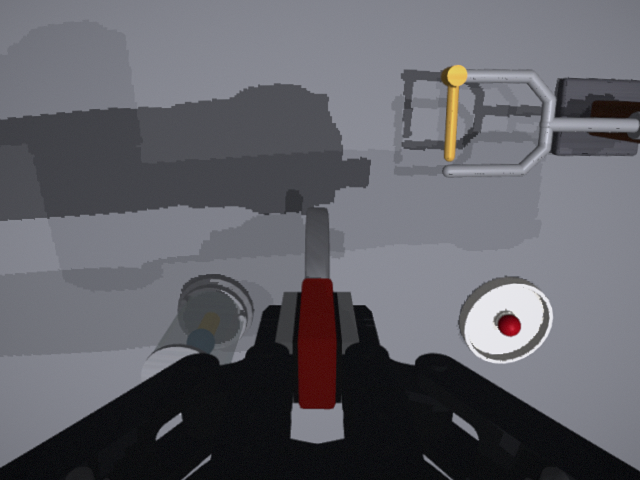

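View pics/w6c.png

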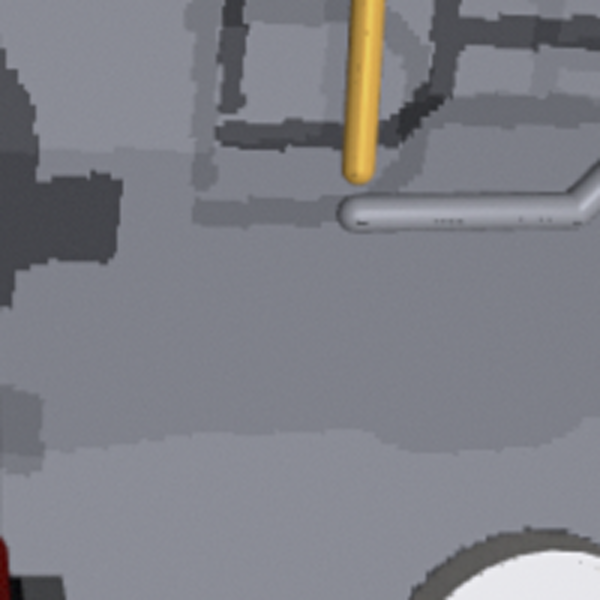

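Run:
```python
from h import *
np.set_printoptions(precision=4,suppress=True)
c=dict(np.load("w6.npz"))
P=lambda *p:onz(c,p,.105)
n=P(443.3,171);n2=P(521,170.5);h=P(456.5,75);bk=P(548,125.5)
h2=P(528,76)
for a in (n,n2,h,h2,bk):print(a)
f=lambda d:np.degrees(np.arctan2(d[1],d[0]))
print(f(n2-n),f(h2-h),f(h-n)-90, f(bk-n)-25.07)
print(f(P(630,125)-bk))
```

```text
[0.5589 0.1692 0.105 ]
[0.6101 0.1737 0.105 ]
[0.5584 0.228  0.105 ]
[0.6032 0.2319 0.105 ]
[0.6222 0.2036 0.105 ]
5.002608606317873 4.979597144920577 0.5079928726215002 3.434385066111343
6.328160512472658
```

Run:
```python
from h import *
row([.505,0.1517,.1443],4.5)
```

```text
pos [0.4816 0.128  0.2266] head 4.0 F [ 0.6   0.57 -1.38] w 0.0114 t 9.47
row [ 0.074   0.0838  0.2741 -0.001   0.0017 -0.0056]
```

jog_arm(
  motion=[
    [0.03,0.04,0.03,0,0,0,1],
    [0.06,0.08,0.1,0,0.001,-0.005,1],
    [0.074,0.084,0.17,0,0.001,-0.005,1],
    [0.074,0.084,0.24,0,0.001,-0.005,1],
    [0.074,0.084,0.27,0,0.001,-0.005,1],
    [0.074,0.084,0.274,0,0.001,-0.005,1],
    [0.074,0.084,0.274,0,0.001,-0.005,1],
  ],
)

```text
time: 10.35
eef_pos: [0.5057, 0.1518, 0.1449]
eef_rot: [0.0, 0.679, 0.734, -0.0]
wrist_force: [0.0, -0.4, -2.1]
grip_width: 0.0112
```

Run:
```python
from h import *
row([.505,0.1517,.1443],4.5)
np.savez("w7.npz",**calibration("wrist"))
im=get_image("wrist")
cv2.imwrite("pics/w7.png",im)
s=get_image("scene");t=get_image("top")
a=cv2.resize(s[170:310,370:510],None,fx=2.8,fy=2.8,interpolation=cv2.INTER_CUBIC)
b=cv2.resize(t[180:320,150:290],None,fx=2.8,fy=2.8,interpolation=cv2.INTER_CUBIC)
cv2.imwrite("pics/st7.png",np.hstack([a,b]));cv2.imwrite("pics/s7raw.png",s);cv2.imwrite("pics/t7raw.png",t)
```

```text
pos [0.5057 0.1518 0.1449] head 4.45 F [ 0.   -0.38 -2.12] w 0.0112 t 10.35
row [-0.0002 -0.0024  0.0021 -0.0002  0.0007 -0.0006]
```

View pics/w7.png

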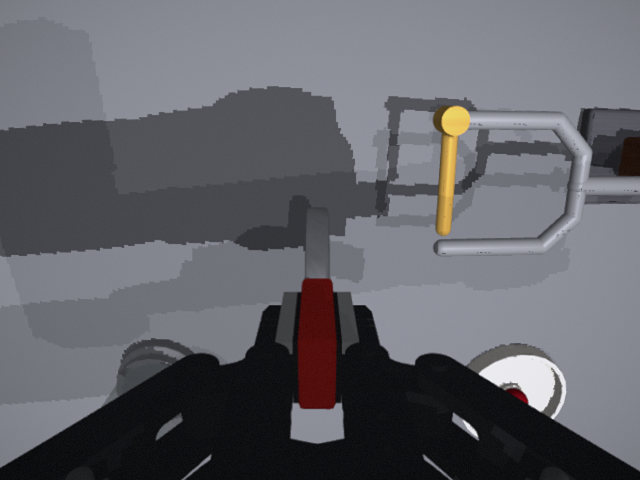

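View pics/st7.png

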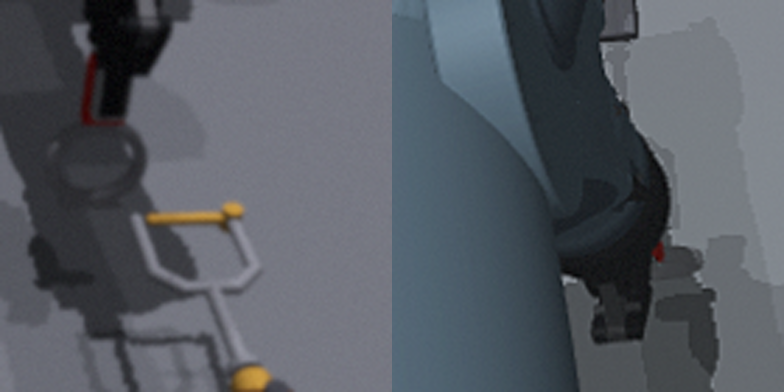

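Run:
```python
from h import *
np.set_printoptions(precision=4,suppress=True)
c=dict(np.load("w7.npz"));s=calibration("scene")
P=lambda *p:onz(c,p,.105)
n=P(436,248);n2=P(541,246.5);h=P(455,121);h2=P(558,120)
f=lambda d:np.degrees(np.arctan2(d[1],d[0]))
print(n,n2,h,f(n2-n),f(h2-h),f(h-n)-90)
a=np.radians(4.45);y=np.array([-np.sin(a),np.cos(a),0]);x=np.array([np.cos(a),np.sin(a),0]);z=np.array([0,0,1])
C=np.array([.5057,.1518,.1449-.0393])
th=np.linspace(0,2*np.pi,181)
for sx in(-.005,.005):
    q=np.array([proj(c,C+sx*x+.032*(np.cos(t)*y+np.sin(t)*z)) for t in th]);i=q[:,1].argmin();print("wrist outer min",q[i],np.degrees(th[i]))
q=np.array([proj(s,C+.032*(np.cos(t)*y+np.sin(t)*z)) for t in th]);print("scene bbox",q.min(0),q.max(0))
im=cv2.imread("pics/s7raw.png");cv2.polylines(im,[np.int32(q*1)],True,(0,255,0),1)
cv2.imwrite("pics/ov.png",cv2.resize(im[200:260,370:430],None,fx=8,fy=8,interpolation=cv2.INTER_NEAREST))
```

```text
[0.5595 0.1691 0.105 ] [0.6104 0.1737 0.105 ] [0.5586 0.227  0.105 ] 5.098925056807913 6.312933974061665 0.8706427292233343
wrist outer min [307.5139 206.8264] 346.0
wrist outer min [328.9336 206.8163] 346.0
scene bbox [386.4527 211.7125] [422.7061 241.279 ]
```

View pics/ov.png

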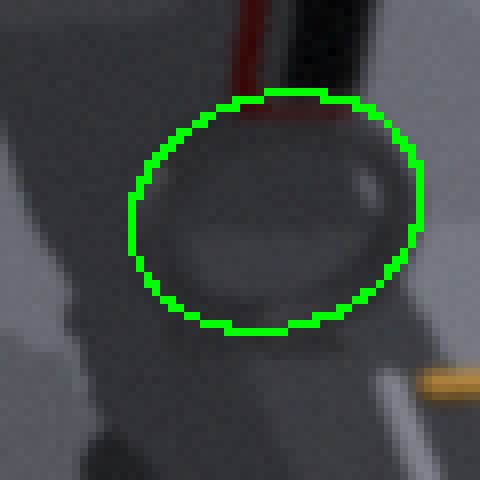

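jog_arm(
  motion=[
    [-0.005,0.02,0.002,0,0,-0.006,1],
    [-0.005,0.06,0.002,0,0,-0.006,1],
    [-0.004,0.09,0.002,0,0,-0.006,1],
    [-0.004,0.11,0.002,0,0,-0.006,1],
    [-0.004,0.12,0.002,0,0,-0.006,1],
    [-0.004,0.12,0.002,0,0,-0.006,1],
    [-0.004,0.12,0.002,0,0,-0.006,1],
  ],
)

```text
time: 11.38
eef_pos: [0.5414, 0.1534, 0.1445]
eef_rot: [0.0, 0.676, 0.737, -0.0]
wrist_force: [-0.7, -0.4, -1.8]
grip_width: 0.0115
```

```bash
cat > chk.py <<'E'
from h import *
import sys
np.set_printoptions(precision=4,suppress=True)
s=state();n=np.array([.5595,.169,.105]);a=np.radians(5);p=s["eef_pos"]-n
S=p[0]*np.cos(a)+p[1]*np.sin(a);Y=-p[0]*np.sin(a)+p[1]*np.cos(a)
print("ring in orig hook frame mm: s %.1f y %.1f z %.1f"%(S*1e3,Y*1e3,(p[2]-.0393)*1e3), "moment",s["moment"].round(3))
t=n+np.array([np.cos(a),np.sin(a),0])*S+(-.014)*np.array([-np.sin(a),np.cos(a),0]);t[2]=.1443
row(t,5,s)
if len(sys.argv)>1:
    k=sys.argv[1];im=get_image("wrist");sc=get_image("scene")
    cv2.imwrite(f"pics/{k}.png",np.hstack([cv2.resize(im[60:360,240:640],(400,300)),cv2.resize(sc[190:310,380:500],(300,300),interpolation=cv2.INTER_CUBIC)]))
E
python3 chk.py p1
```

```text
ring in orig hook frame mm: s -19.4 y -14.0 z 0.2 moment [-0.01  -0.006 -0.011]
pos [0.5414 0.1534 0.1445] head 4.99 F [-0.7  -0.43 -1.79] w 0.0115 t 11.38
row [-0.0001  0.      0.0008 -0.0001  0.0007 -0.0001]
```

View pics/p1.png

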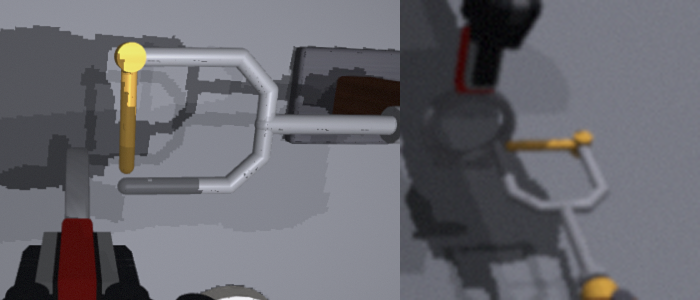

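jog_arm(
  motion=[
    [0,0.015,0.001,0,0,0,1],
    [0,0.03,0.001,0,0,0,1],
    [0,0.045,0.001,0,0,0,1],
    [0,0.06,0.001,0,0,0,1],
    [0,0.06,0.001,0,0,0,1],
  ],
)

```text
time: 12.1
eef_pos: [0.5594, 0.155, 0.144]
eef_rot: [0.0, 0.676, 0.737, -0.001]
wrist_force: [-0.2, -0.6, -2.2]
grip_width: 0.0114
```

```bash
python3 chk.py p2
```

```text
ring in orig hook frame mm: s -1.3 y -14.0 z -0.3 moment [0.029 0.287 0.048]
pos [0.5594 0.155  0.144 ] head 4.99 F [-0.17 -0.64 -2.22] w 0.0114 t 12.1
row [-0.0001 -0.     -0.0009 -0.0004  0.0006 -0.0001]
```

View pics/p2.png

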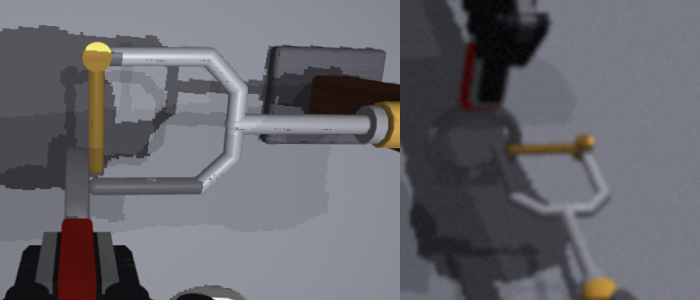

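jog_arm(
  motion=[
    [0,0.01,0,0,0,0,1],
    [0,0.02,0,0,0,0,1],
    [0,0.03,0,0,0,0,1],
    [0,0.03,0,0,0,0,1],
  ],
)

```text
time: 12.7
eef_pos: [0.568, 0.1557, 0.1439]
eef_rot: [-0.0, 0.676, 0.737, -0.001]
wrist_force: [-4.7, -0.2, -0.8]
grip_width: 0.0107
```

```bash
python3 chk.py p3
```

```text
ring in orig hook frame mm: s 7.3 y -13.9 z -0.4 moment [-0.165  1.105  0.126]
pos [0.568  0.1557 0.1439] head 5.0 F [-4.68 -0.19 -0.8 ] w 0.0107 t 12.7
row [-0.0002 -0.     -0.0015 -0.0009  0.0006 -0.0001]
```

View pics/p3.png

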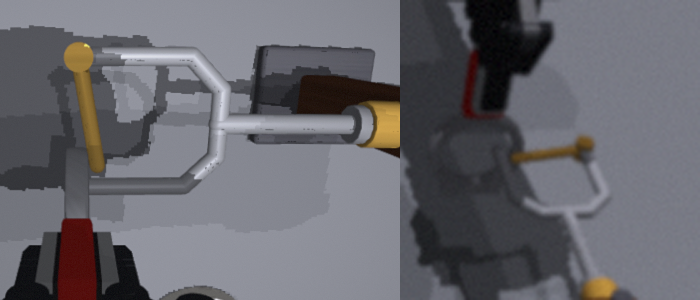

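jog_arm(
  motion=[
    [0,0.01,-0.001,0,0,0,1],
    [0,0.02,-0.001,0,0,0,1],
    [0,0.03,-0.001,0,0,0,1],
    [0,0.04,-0.001,0,0,0,1],
    [0,0.05,-0.001,0,0,0,1],
    [0,0.05,-0.001,0,0,0,1],
  ],
)

```text
time: 13.55
eef_pos: [0.5816, 0.1567, 0.1432]
eef_rot: [-0.001, 0.676, 0.737, -0.002]
wrist_force: [-5.3, -1.4, -2.3]
grip_width: 0.0118
```

```bash
python3 chk.py p4
```

```text
ring in orig hook frame mm: s 21.0 y -14.2 z -1.1 moment [-0.404  1.34   0.142]
pos [0.5816 0.1567 0.1432] head 5.0 F [-5.26 -1.43 -2.33] w 0.0118 t 13.55
row [ 0.0006 -0.     -0.0036 -0.0027  0.0011  0.    ]
```

View pics/p4.png

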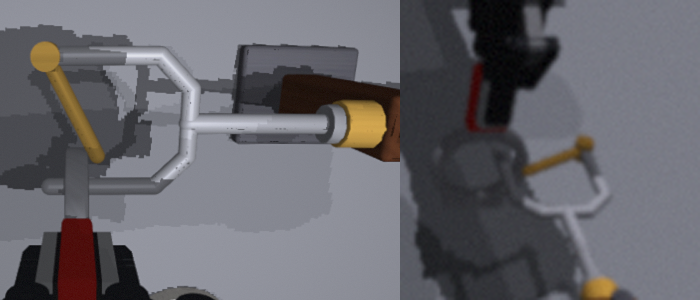

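jog_arm(
  motion=[
    [0,0.01,-0.004,0,0,0,1],
    [0,0.02,-0.004,0,0,0,1],
    [0,0.03,-0.004,0,0,0,1],
    [0,0.03,-0.004,0,0,0,1],
  ],
)

```text
time: 14.15
eef_pos: [0.5895, 0.1565, 0.1434]
eef_rot: [-0.001, 0.676, 0.737, -0.004]
wrist_force: [-3.9, -2.6, -2.2]
grip_width: 0.0112
```

```bash
python3 chk.py p5
```

```text
ring in orig hook frame mm: s 28.8 y -15.0 z -0.9 moment [-0.669  1.193  0.165]
pos [0.5895 0.1565 0.1434] head 4.99 F [-3.87 -2.6  -2.22] w 0.0112 t 14.15
row [ 0.0034 -0.     -0.003  -0.0045  0.0024 -0.0001]
```

View pics/p5.png

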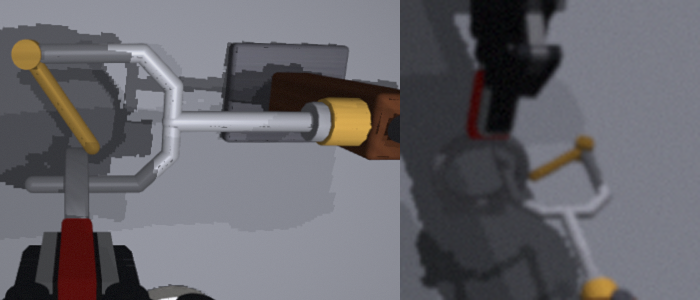

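jog_arm(
  motion=[
    [0.003,0.01,-0.003,0,0,0,1],
    [0.003,0.02,-0.003,0,0,0,1],
    [0.003,0.02,-0.003,0,0,0,1],
  ],
)

```text
time: 14.62
eef_pos: [0.5972, 0.1575, 0.1446]
eef_rot: [0.0, 0.676, 0.737, -0.003]
wrist_force: [0.2, 0.5, -1.4]
grip_width: 0.0114
```

```bash
python3 chk.py p6
```

```text
ring in orig hook frame mm: s 36.6 y -14.7 z 0.3 moment [ 0.063 -0.042  0.004]
pos [0.5972 0.1575 0.1446] head 4.93 F [ 0.16  0.52 -1.4 ] w 0.0114 t 14.62
row [ 0.0025  0.      0.0009 -0.0023  0.0029 -0.0008]
```

View pics/p6.png

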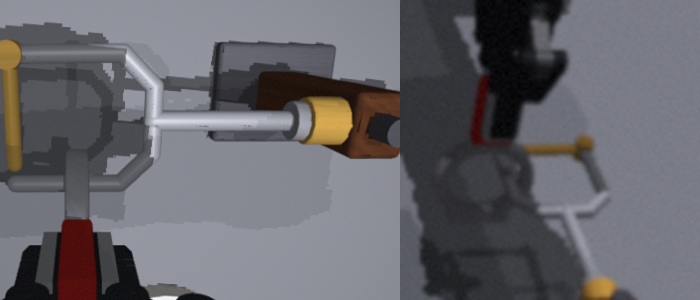

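jog_arm(
  motion=[
    [0.012,0,0,0,0,0,1],
    [0.025,0,0,0,0,0,1],
    [0.037,0,0,0,0,0,1],
    [0.049,0,0,0,0,0,1],
    [0.049,0,0,0,0,0,1],
    [0.049,0,0.015,0,0,0,1],
    [0.049,0,0.03,0,0,0,1],
    [0.049,0,0.045,0,0,0,1],
    [0.049,0,0.055,0,0,0,1],
    [0.049,0,0.055,0,0,0,1],
    [0.049,0,0.055,0,0,0,1],
  ],
)

```text
time: 16.1
eef_pos: [0.5958, 0.1728, 0.1284]
eef_rot: [0.0, 0.676, 0.737, -0.002]
wrist_force: [0.5, 0.2, -1.7]
grip_width: 0.0112
```

```bash
python3 chk.py p7
```

```text
ring in orig hook frame mm: s 36.5 y 0.6 z -15.9 moment [-0.055 -0.028 -0.001]
pos [0.5958 0.1728 0.1284] head 4.96 F [ 0.51  0.17 -1.69] w 0.0112 t 16.1
row [-0.0489 -0.0001 -0.0527 -0.0021  0.002  -0.0004]
```

View pics/p7.png

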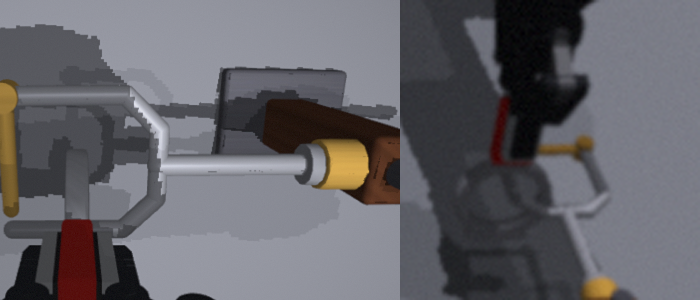

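jog_arm(
  motion=[
    [-0.002,0,0.004,0,0,0,1],
    [-0.002,0,0.008,0,0,0,1],
    [-0.002,0,0.012,0,0,0,1],
    [-0.002,0,0.012,0,0,0,1],
    [-0.002,0,0.012,0,0,0,1],
  ],
)

```text
time: 16.82
eef_pos: [0.596, 0.1722, 0.125]
eef_rot: [0.0, 0.676, 0.737, -0.002]
wrist_force: [0.3, -0.2, -2.0]
grip_width: 0.0112
```

```bash
python3 chk.py
```

```text
ring in orig hook frame mm: s 36.6 y 0.0 z -19.3 moment [ 0.02  -0.029 -0.015]
pos [0.596  0.1722 0.125 ] head 4.96 F [ 0.34 -0.25 -2.  ] w 0.0112 t 16.82
row [-0.0469 -0.0002 -0.0643 -0.002   0.002  -0.0004]
```

jog_arm(
  motion=[
    [0,0,0.003,0,0,0,1],
    [0,0,0.005,0,0,0,1],
    [0,0,0.005,0,0,0,1],
  ],
)

```text
time: 17.2
eef_pos: [0.5961, 0.1722, 0.1241]
eef_rot: [0.0, 0.676, 0.737, -0.002]
wrist_force: [-1.8, 0.0, 2.7]
grip_width: 0.0113
```

```bash
python3 chk.py
```

```text
ring in orig hook frame mm: s 36.8 y 0.0 z -20.2 moment [-0.031  0.314  0.002]
pos [0.5961 0.1722 0.1241] head 4.97 F [-1.83  0.03  2.68] w 0.0113 t 17.2
row [-0.047  -0.0001 -0.0672 -0.0015  0.002  -0.0004]
```

jog_arm(
  motion=[
    [0,0,-0.002,0,0,0,1],
    [0,0,-0.002,0,0,0,1],
    [0,0,-0.002,0,0,0,0.65],
    [0,0,-0.002,0,0,0,0.55],
    [0,0,-0.002,0,0,0,0.45],
    [0,0,-0.002,0,0,0,0.35],
    [0,0,-0.002,0,0,0,0.3],
    [0,0,-0.002,0,0,0,0.3],
  ],
)

```text
time: 18.2
eef_pos: [0.5961, 0.1722, 0.1247]
eef_rot: [0.0, 0.676, 0.737, -0.002]
wrist_force: [0.3, -0.0, -0.5]
grip_width: 0.0302
```

```bash
python3 chk.py p8
```

```text
ring in orig hook frame mm: s 36.8 y 0.0 z -19.6 moment [-0.004 -0.006  0.012]
pos [0.5961 0.1722 0.1247] head 4.96 F [ 0.26 -0.01 -0.5 ] w 0.0302 t 18.2
row [-0.047  -0.0001 -0.0652 -0.0015  0.002  -0.0004]
```

View pics/p8.png

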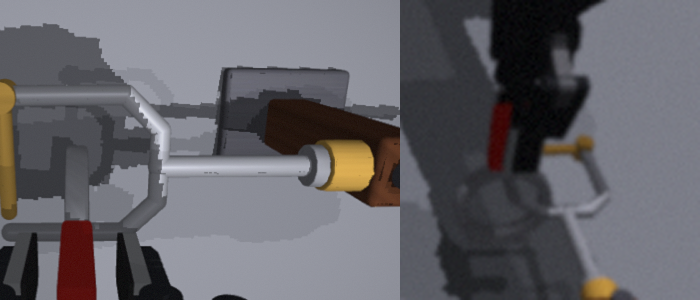

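jog_arm(
  motion=[
    [0,0,0,0,0,0,0.2],
    [0,0,0,0,0,0,0.2],
    [0,0,0,0,0,0,0.2],
    [0,0,-0.02,0,0,0,0.2],
    [0,0,-0.06,0,0,0,0.2],
    [0,0,-0.11,0,0,0,0.2],
    [0,0,-0.17,0,0,0,0.2],
    [0,0,-0.24,0,0,0,0.2],
    [0,0,-0.32,0,0,0,0.2],
    [0,0,-0.4,0,0,0,0.2],
    [0,0,-0.4,0,0,0,0.2],
  ],
)

```text
time: 19.68
eef_pos: [0.5981, 0.173, 0.2479]
eef_rot: [0.002, 0.676, 0.737, 0.0]
wrist_force: [0.6, -0.3, 0.2]
grip_width: 0.034
```

```bash
python3 chk.py p9; python3 -c "
from h import *
cv2.imwrite('pics/s9.png',get_image('scene'))"
```

```text
ring in orig hook frame mm: s 38.8 y 0.6 z 103.6 moment [-0.037  0.008  0.038]
pos [0.5981 0.173  0.2479] head 4.96 F [ 0.63 -0.35  0.19] w 0.034 t 19.68
row [-0.0477 -0.0012  0.3456  0.0023  0.0016 -0.0004]
```

View pics/p9.png

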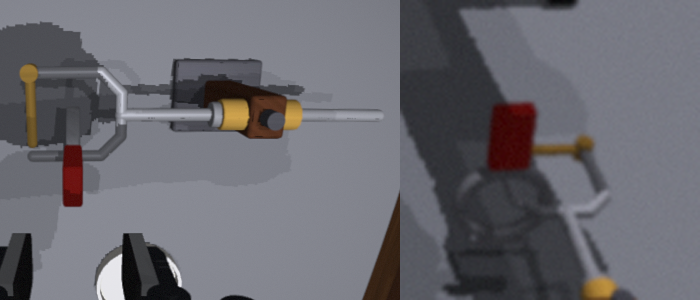

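View pics/s9.png

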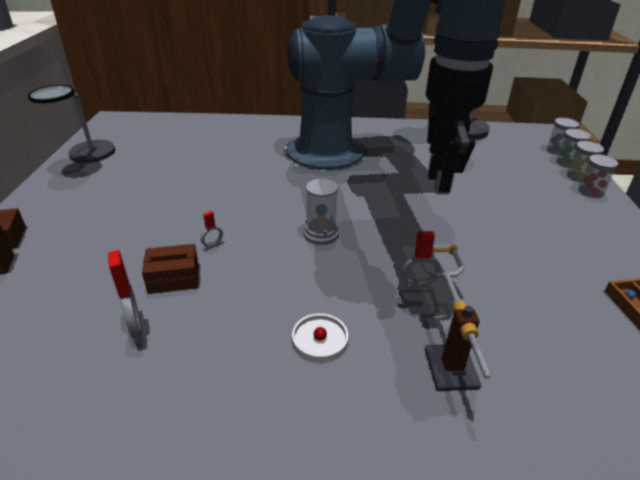

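jog_arm(
  motion=[
    [0,0,-0.02,0,0,0,0.2],
    [0,0,-0.02,0,0,0,0.2],
    [0,0,-0.02,0,0,0,0.2],
    [0,0,-0.02,0,0,0,0.2],
    [0,0,-0.02,0,0,0,0.2],
    [0,0,-0.02,0,0,0,0.2],
    [0,0,-0.02,0,0,0,0.2],
    [0,0,-0.02,0,0,0,0.2],
    [0,0,-0.02,0,0,0,0.2],
    [0,0,-0.02,0,0,0,0.2],
    [0,0,-0.02,0,0,0,0.2],
    [0,0,-0.02,0,0,0,0.2],
    [0,0,-0.02,0,0,0,0.2],
    [0,0,-0.02,0,0,0,0.2],
    [0,0,-0.02,0,0,0,0.2],
    [0,0,-0.02,0,0,0,0.2],
  ],
)

```text
time: 21.82
eef_pos: [0.5961, 0.1726, 0.25]
eef_rot: [0.0, 0.676, 0.737, -0.002]
wrist_force: [-0.2, 0.1, -0.5]
grip_width: 0.0344
```

Run:
```python
from h import *
import time
I=[]
for i in range(8): I.append(get_image("scene"))
for im in I+[cv2.imread("pics/s9.png")]:
    h=cv2.cvtColor(im,cv2.COLOR_BGR2HSV)[215:275,400:450]
    m=((h[...,0]<8)|(h[...,0]>172))&(h[...,1]>180)&(h[...,2]>60)
    v,u=np.where(m);print(u.mean().round(2),v.mean().round(2),len(u))
cv2.imwrite("pics/f.png",cv2.resize(I[-1][190:310,380:500],(600,600),interpolation=cv2.INTER_CUBIC))
cv2.imwrite("pics/fw.png",get_image("wrist"))
```

```text
26.11 29.36 262
26.1 29.14 269
26.06 29.38 266
25.89 29.35 274
26.08 29.6 262
26.09 29.47 267
26.07 29.35 265
26.18 29.17 259
25.97 29.21 270
```

View pics/f.png

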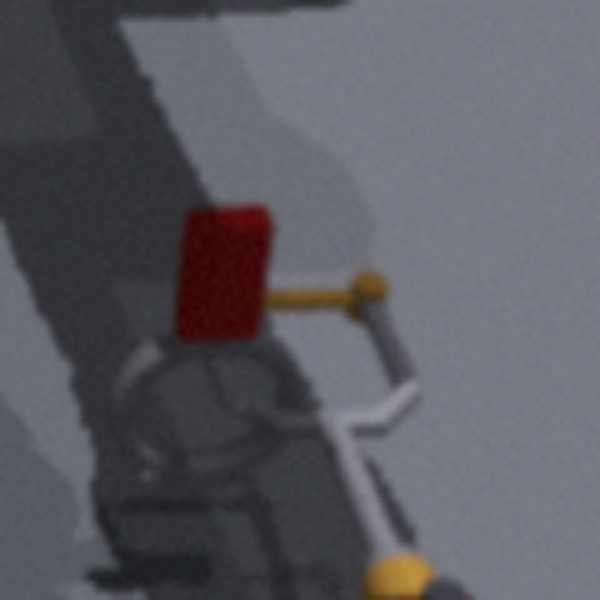

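View pics/fw.png

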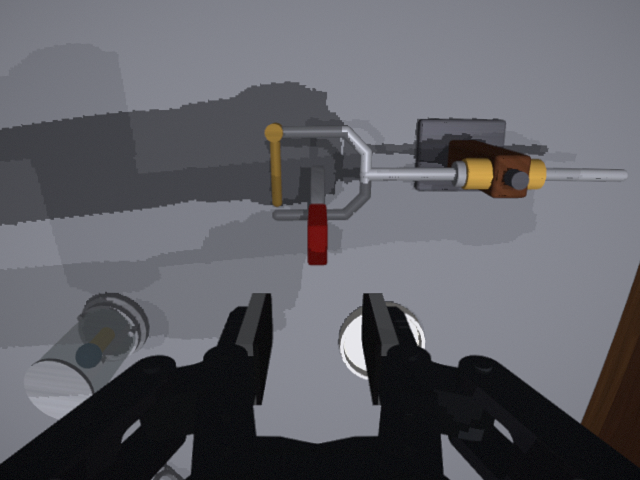

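Gauge hangs still on the nose arm, the gate is shut, and the gripper is clear.

```bash
python3 -c "
from rig import *
print(sign_off())"
```

```text
the job is handed in; nothing more can be done
None
```

The ring gauge is hanging at rest from the hook's nose arm with the gate shut behind it, and I handed the job in at about 22 s of the 64 s allowed.

- **Lift and approach:** I lifted the gauge straight out of the block by its handle and lined the ring up with the nose at 14 mm to the side.
- **Feeling for the gate:** I pushed in small steps. The hook slid back about 8 mm to its collar. After that the push read about 5 N while the gate opened, then dropped to about zero as the gate snapped shut.
- **Hanging it:** I moved the ring sideways until its centre lay under the nose arm and lowered it until it touched. The wrist read about 2.7 N upward at contact, so I backed off 0.5 mm before opening the fingers and raising the arm clear.
- **Last checks:** The final pictures show the gauge on the nose arm and the gate shut. The handle stayed within a fraction of a pixel over 2.5 s, and nothing touches the gripper. In the last full scene picture, taken just after release, the display cylinder, dish and marble look where they were at the start. I judged those by eye rather than measuring them.

No check failed. The hook's direction read from 0.5° to 6.3° depending on which part I measured. I used 5°, taken from the nose arm, and the ring went in without catching.

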